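# Switch the mill-ball feeder to the other jar

## Task

The last lot of mill balls went down the side the seesaw gate leans to now, so the next five are for the other jar: with a fingertip press the gate's raised end down until it rocks over its pivot, and only then push the shutter's plate across so that all five balls feed down into that jar. Press and push gently, pick nothing up, do not touch the balls or the jars, and leave the things around where they are.

Things in the scene. Friction and masses are not known exactly. Their poses are not given: they have to be found in the camera images.
- feeder: Ball feeder, bolted down. Its axes: x away from the robot along the feed chute (uphill), y to the left, z up; origin on the table straight below the middle of the gate's pivot. Blue base plate 320 x 136 mm, aluminium posts. Highest part: the flared loading end at the back (x = +240 mm), about 260 mm above the table.
- chute_mouth (a point): Mouth of the steel feed chute, on its floor: 22 mm behind the pivot, 176 mm above the table, over the middle of the gate. The chute is single-file, 37 mm wide outside, walls 22 mm high, and climbs at 9 degrees to the back as far as 240 mm behind the pivot. A clear deflector in front of the mouth reaches 213 mm up.
- gate (a joint): Yellow seesaw trough, 200 mm long along feeder y, 54 mm wide, on a shaft along feeder x 140 mm up. Rad: positive = left end up, balls run to the right jar; negative = right end up, balls run left. Rests on a stop at +0.32 or -0.32, starts at either. Over-centre by a steel weight above the shaft (top 186 mm up): pressed past level with about 1 N, it falls to the other stop by itself and stays.
- tab_left (a point): On the gate's left red finger tab, a flat plate 44 mm wide (feeder y), 4 mm thick, sticking out 70 mm from the trough towards the robot. The point is on its top face, 21 mm from its free edge, 82 mm in front and 75 mm left of the pivot; about 135 mm above the table when this end is low, 183 mm when raised. Nothing stands above the tab.
- tab_right (a point): The same point on the right red finger tab, 75 mm right of the pivot.
- shutter (a joint): Shutter that holds the balls back: steel blade across the chute, on a sliding cross bar 75 mm behind the pivot. Value in m: 0 = shut (the start), grows as its push plate is pushed to the feeder's left (+y); end stop at 0.042, chute fully open from 0.036. About 1.2 N of friction, no spring: it stays where it is left.
- push_plate (a point): Middle of the outer (right, feeder -y) face of the shutter's upright black push plate: 40 mm long (feeder x), 6 mm thick (y), 54 mm high (from 212 to 266 mm above the table); when shut this face lies 81 mm right of the chute's middle line. Its outer side is free.
- ball0: White porcelain mill ball, 25 mm across, about 30 g, glazed and slippery, origin at its centre; first in the row of five waiting in the feed chute behind the shutter.
- ball1: White porcelain mill ball, 25 mm across, about 30 g, glazed and slippery, origin at its centre; second in the row of five waiting in the feed chute behind the shutter.
- ball2: White porcelain mill ball, 25 mm across, about 30 g, glazed and slippery, origin at its centre; third in the row of five waiting in the feed chute behind the shutter.
- ball3: White porcelain mill ball, 25 mm across, about 30 g, glazed and slippery, origin at its centre; fourth in the row of five waiting in the feed chute behind the shutter.
- ball4: White porcelain mill ball, 25 mm across, about 30 g, glazed and slippery, origin at its centre; last in the row of five waiting in the feed chute behind the shutter.
- jar_left: Blue open mill jar under the left (feeder +y) end of the gate, loose on the table, 1.4 kg: 130 mm outside diameter, 115 mm high, wall 6 mm; a first layer of seven balls already lies fixed on its floor. Origin at the centre of its underside, about 142 mm beside the pivot.
- jar_right: Blue open mill jar under the right (feeder -y) end of the gate, loose on the table, 1.4 kg: 130 mm outside diameter, 115 mm high, wall 6 mm; a first layer of seven balls already lies fixed on its floor. Origin at the centre of its underside, about 142 mm beside the pivot.
- flask: Bystander: black drinking flask with a green neck ring and stripe, 74 mm across, 210 mm high, standing on the left; origin at the centre of its underside.
- glaze_pot: Bystander: orange glaze pot with a white lid, 64 mm across, 75 mm high, on the far left or far right; origin at the centre of its underside.
- bisque_cup: Bystander: terracotta cup, 72 mm across, 70 mm high, on the far left or far right; origin at the centre of its underside.
- brush: Bystander: glaze brush lying on the table on the right, about 200 mm long; origin at its underside.
Mind the look-alikes: they are no part of the job. What is shaped like the jar_left but red is not meant. What is shaped like the jar_right but green or turquoise is not meant.

How it is judged (in metres and radians):
On the way:
1. the gate has been rocked over to its other stop, with the shutter still shut (distance of tab_left from where it was at the start of the episode above 0.04 m and (value of joint gate above 0.28 rad or value of joint gate below -0.28 rad) and value of joint shutter below 0.008 m), for 0.2 s.
At the end, for the whole second after the job is handed in: The gate rests at the stop opposite to its start (beyond 0.28 rad), and all five balls lie at rest inside the jar on its now-low side (centres within 62 mm of the jar's axis and below 105 mm) (distance of tab_left from where it was at the start of the episode above 0.04 m and ((value of joint gate below -0.28 rad and horizontal distance between each of ball0, ball1, ball2, ball3, ball4 and jar_left below 0.062 m and height (world z) of each of ball0, ball1, ball2, ball3, ball4 below 0.105 m) or (value of joint gate above 0.28 rad and horizontal distance between each of ball0, ball1, ball2, ball3, ball4 and jar_right below 0.062 m and height (world z) of each of ball0, ball1, ball2, ball3, ball4 below 0.105 m)) and linear speed of each of ball0, ball1, ball2, ball3, ball4 below 0.05 m/s); the robot touches nothing.
It fails at once if a ball is touched by the robot (contact force between any of the arm, the fingers and ball0 above 0.3 N or contact force between any of the arm, the fingers and ball1 above 0.3 N or contact force between any of the arm, the fingers and ball2 above 0.3 N or contact force between any of the arm, the fingers and ball3 above 0.3 N or contact force between any of the arm, the fingers and ball4 above 0.3 N).
It fails at once if a jar is touched by the robot, shifted or lifted (distance of any of jar_left, jar_right from where it was at the start of the episode above 0.012 m or contact force between any of the arm, the fingers and jar_left above 1 N or contact force between any of the arm, the fingers and jar_right above 1 N).
It fails at once if the gate or the shutter is pushed harder than 20 N (contact force between the fingers and gate above 20 N or contact force between the fingers and shutter above 20 N).
It fails at once if a bystander is moved more than 15 mm (distance of any of flask, glaze_pot, bisque_cup, brush from where it was at the start of the episode above 0.015 m).
It also fails if it takes over 51 s, if anything falls off the work surface, if the arm or the gripper's body presses on something with over 40 N, if the wrist force passes 120 N, or if a joint passes its speed limit or range.

## Robot

A 6-joint arm with a two-finger parallel gripper is mounted at the origin on the work surface. World frame = base frame: x ahead of the robot, y to its left, z up, the work surface at z = 0. Lengths are in mm, angles in degrees, forces in N, time in s.
With the tool pointing down it reaches from about 300 to 850 mm from the base axis. Payload 4.2 kg.
Tool frame: the origin (TCP) lies midway between the tips of the shut fingers; the grasp point (between the pads) lies 19 mm behind it (env.grasp_offset is the distance from the TCP to the grasp point, in mm); z points along the fingers, y is the line along which they close (so a half turn about z gives the same grasp; the last joint's range is limited). The gripper opens to 91 mm and grips with 3 to 60 N. Pads are 32 mm wide; open, the fingers measure 118 mm over their backs; the gripper's body (76 mm by 178 mm) begins 60 mm behind the grasp point.
Start: joints at [66.692, 18.312, 89.639, -0, 72.044, -1.146], TCP at [216.91, 532.538, 185.376] pointing down, gripper open.
Joint ranges: [-177.97, 177.97], [-48.28, 115.42], [12.27, 149.76], [-77.06, 257.06], [2.81, 150.46], [-146.56, 146.56]. Speed limits (degrees/s): [147.25, 147.25, 180, 180, 180, 180].

## Interface

Orientations are given as [roll, pitch, yaw] about the fixed x, y, z axes, in that order (R = Rz(yaw) Ry(pitch) Rx(roll)).
In Python, from workcell import env, optics gives the robot as it stands. The module is installed in compiled form; this text tells all that it offers.
- The arm moves only by the tool send_rows, never from a script. Its argument "targets" is a list that holds one entry, the list of rows, each a list of 7 numbers: the turn, a rotation vector about the world's x, y, z scaled (see below), then the shift along the world's x, y, z scaled (see below), then the closure, from -1 (fully open) to 1 (shut). In form: [[[rx, ry, rz, x, y, z, gripper], ...]]. A call has 1 to 12 rows; each row shifts and turns the commanded pose from where the row before left it; what a row does not reach is not made up. The controller multiplies each number of a shift by 0.2 m and each number of a turn by pi/2 rad. A row lasts 1/10 s, in which the tool goes at most 50 mm and 8.59 degrees, less where a joint would pass 70% of its speed; a pose out of reach is approached as far as the arm can. A call with a number of a shift or a turn outside -1 to 1 is refused whole. A call with a gripper value outside its range is refused whole. The fingers move at their own pace and stop on an object; "grip_force" is the grip in N (left out, the last holds). Time passes only in rows, so rows that do not move let the fingers close. It gives the time, the measured TCP pose, the force, the opening and the grip force at its end, in the units of the state.
- env.state(): the state, without advancing time (a new reading comes with each control period).
- optics.grab_frame(name): name is "side" or "top" or "wrist"; returns (picture, depth): 480x640x3 uint8, red, green, blue; 480x640 float32, mm along the optical axis (not along the pixel's ray), 0 where there is no reading.
- optics.camera_info(name): a dict with "camera_matrix" (3x3 intrinsics, pixels), "R" (3x3) and "t" (3): a world point X has camera coordinates R X + t; the wrist camera has in their place "mount" (4x4, takes a point from camera to tool coordinates, whose origin is the TCP and whose axes are the flange's). Camera axes: x right, y down, z forward; pixel columns grow to the right and rows downward; lengths in mm; the calibration is good to about 2 mm. The wrist camera is an equidistant fisheye: a pixel r from the principal point sees the ray r / f radians off the axis. A picture is of the moment at which its call begins: read the wrist's pose just before it. camera_info takes no time and is no camera call.
- env.job_done(): hands the job in; it is judged then, once.
Trained networks look in the newest picture that a camera, given by its name, has taken for a name from the list of things; names that differ only in an ending like _2 or _b are one class to them, and where a whole thing is asked for, a point or a joint stands for the part that bears it (a point fixed in the world has none). Each returns a list of dicts, best first, with "conf" (0 to 1); they miss things now and then, are a little off and sometimes report something else, mostly with a low value. They report only what shows in the picture. A call takes as long as a camera call. They do not tell look-alikes from the thing itself.
- optics.silhouettes(camera, name): "mask" (480x640 bool, what is visible of it) and "at" ([column, row] in pixels, amid what is visible of it).
- optics.place_of(camera, name): "at" ([column, row] in pixels: a listed point, or the origin of a listed thing).
The state is a dict: "time_s": time; "qpos": joint angles; "qvel": joint speeds; "effort": joint torques, N m; "ee_pos": TCP position; "ee_rot": TCP orientation; "force": force on the tool from outside, world axes, zero at the start; "torque": the same for the moment, N m; "gripper_width": finger opening in mm; "gripper_force": force on a finger pad.
Only numpy, scipy, OpenCV 4.12 (cv2) and the standard library are available. Lean on these libraries where they do the work, as an engineer would, in place of code of your own. Each camera call takes 0.05 s, during which the arm holds its last target. There are 200 camera calls.

## Working session

There is one attempt and no reset: what is moved stays moved. The work goes in short steps, Python scripts to look and compute and a tool call to move; the robot and the scene stay as the last step left them, time stands still between calls to the robot, and variables do not carry over. Pictures are saved under pics/ and viewed, at most 10 in all, crops included, and the job is handed in when it is done.

Besides the shell and the picture viewer there is one more tool, called after "Emit:" by a JSON object that holds its "method" and its "body". send_rows: Moves the arm, as the interface text tells. Its arguments: {"type":"object","properties":{"targets":{"type":"array"},"grip_force":{"type":"number"}},"required":["targets"]}

```bash
mkdir -p pics; cat > h.py <<'E'
import numpy as np, cv2
from workcell import env, optics
def w(cam,px,depth):
    i=optics.camera_info(cam);K=np.array(i["camera_matrix"]);R=np.array(i["R"]);t=np.array(i["t"]).ravel()
    u,v=px;c=np.linalg.inv(K)@[u,v,1]*depth
    return R.T@(c-t)
def dep(d,px,r=3):
    u,v=int(round(px[0])),int(round(px[1]));p=d[max(0,v-r):v+r+1,max(0,u-r):u+r+1];p=p[p>0]
    return np.median(p) if p.size else 0
E
python3 - <<'E'
from h import *
np.set_printoptions(precision=1,suppress=True)
ims=[]
for c in("side","top"):
    im,d=optics.grab_frame(c);np.save(c,d);cv2.imwrite(f"pics/{c}.png",im[...,::-1])
    for n in("tab_left","tab_right","push_plate","chute_mouth","jar_left","jar_right","flask"):
        for r in optics.place_of(c,n)[:2]:
            print(c,n,round(r["conf"],2),np.round(r["at"]),w(c,r["at"],dep(d,r["at"],1)))
s=env.state();print(s["time_s"],s["ee_pos"],s["ee_rot"],s["force"])
E
```

```text
side tab_left 0.82 [309. 217.] [499.8  29.9 175.7]
side tab_right 0.97 [330. 279.] [ 518.6 -119.   143.2]
side push_plate 0.74 [356. 279.] [ 572.6 -127.6  141.6]
side push_plate 0.55 [406. 228.] [674.7 -95.6 248.1]
side chute_mouth 0.78 [365. 228.] [606.5 -43.8 201.9]
side jar_left 0.96 [255. 243.] [379.2  58.7  75.2]
side jar_left 0.86 [266. 306.] [ 382.7 -132.4  100.7]
side jar_right 0.91 [374. 328.] [ 589.  -229.6  110.3]
side jar_right 0.84 [219. 398.] [ 266.6 -282.    24.6]
side flask 0.61 [315. 165.] [569.8 353.   17.9]
top tab_left 0.8 [295. 242.] [501.4  25.6 184.2]
top tab_right 0.73 [308. 120.] [757.    3.2 222. ]
top tab_right 0.68 [360. 236.] [ 524.5 -117.5  135.7]
top push_plate 0.55 [355. 152.] [673.1 -92.9 265.5]
top push_plate 0.5 [313. 133.] [728.6  -7.8 222. ]
top chute_mouth 0.69 [320. 191.] [613.1 -26.4 177.6]
top jar_left 0.89 [336. 302.] [386.6 -70.   32.9]
top jar_left 0.7 [254. 305.] [375.7 119.1  31.9]
top jar_right 0.59 [419. 356.] [ 266.8 -262.9   31.7]
top jar_right 0.57 [373. 209.] [ 614.  -160.2   20.9]
top flask 0.79 [146. 221.] [554.1 360.2 108.9]
0.8 [216.9 532.5 185.4] [180.    0.  157.8] [-0.   0.7 -1. ]
```

View pics/side.png

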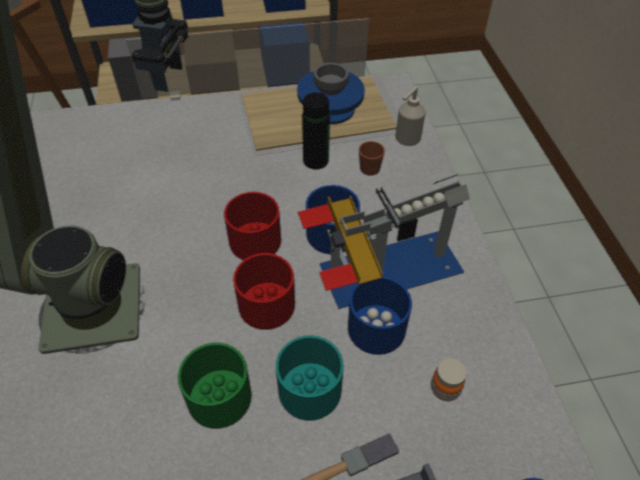

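View pics/top.png

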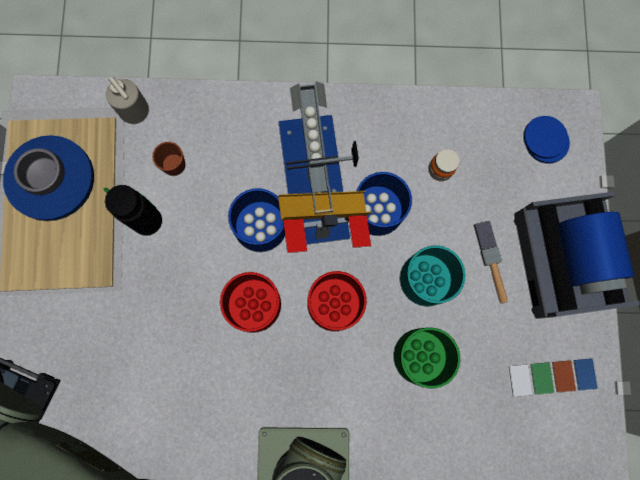

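The side picture shows the left red tab raised at (312,216) and the right one low at (338,277). The top picture shows the same tabs at (295,236) and (360,230), with the push plate at (355,152). The left tab therefore has to be pressed, and the feeder's yaw is about 9°.

Emit:
{"method": "send_rows", "body": {"targets": [[[0,0,0,0,0,0.225,1],[0,0,0,0,0,0.225,1],[0,0,0.07,0.11,-0.2,0,1],[0,0,0.07,0.11,-0.2,0,1],[0,0,0.07,0.11,-0.2,0,1],[0,0,0.07,0.11,-0.2,0,1],[0,0,0.07,0.11,-0.2,0,1],[0,0,0,0.11,-0.2,0,1],[0,0,0,0.11,-0.2,0,1],[0,0,0,0.11,-0.2,0,1],[0,0,0,0.11,-0.2,0,1],[0,0,0,0.11,-0.2,0,1]]], "grip_force": 10}}

```text
time_s: 2.0
ee_pos: [437.5, 130.8, 275.7]
ee_rot: [180.0, 0.1, -170.7]
force: [1.4, 1.2, -0.5]
gripper_width: 0.4
gripper_force: 0.0
```

```bash
python3 - <<'E'
from h import *
np.set_printoptions(precision=1,suppress=True)
d=np.load("top.npy");im=cv2.imread("pics/top.png").astype(int)
i=optics.camera_info("top");K=np.array(i["camera_matrix"]);R=np.array(i["R"]);t=np.array(i["t"]).ravel()
v,u=np.mgrid[:480,:640];P=(np.stack([(u-K[0,2])/K[0,0]*d,(v-K[1,2])/K[1,1]*d,d],-1)-t)@R
red=(im[...,2]>150)&(im[...,1]<60)&(P[...,2]>125)&(P[...,2]<195)
n,l=cv2.connectedComponents(red.astype(np.uint8))
for k in range(1,n):
    q=P[l==k]
    if len(q)>100: print("tab",len(q),q.mean(0),q.min(0),q.max(0),cv2.minAreaRect(q[:,:2].astype(np.float32)))
m=(P[...,2]>225)&(P[...,2]<272)&(abs(P[...,0]-680)<60)&(P[...,1]<-60)&(P[...,1]>-140)
q=P[m];print("plate",len(q),q.mean(0),q.min(0),q.max(0),cv2.minAreaRect(q[:,:2].astype(np.float32)))
E
```

```text
tab 528 [ 535.7 -114.8  136.9] [ 500.7 -139.5  126.4] [571.1 -91.6 149.1] ((536.2222290039062, -114.55186462402344), (68.11148071289062, 40.37320327758789), 8.635750770568848)
tab 592 [514.6  25.5 183.8] [479.9   1.7 170.7] [549.2  49.2 194.5] ((514.5855712890625, 25.550952911376953), (68.96198272705078, 40.14161682128906), 8.019686698913574)
plate 124 [674.3 -91.8 253.1] [656.1 -99.1 225. ] [696.3 -61.5 271.7] ((674.5597534179688, -79.13177490234375), (40.396751403808594, 36.42781448364258), 5.6493635177612305)
```

Emit:
{"method": "send_rows", "body": {"targets": [[[0,0,0,0.106,-0.179,0,1],[0,0,0,0.106,-0.179,0,1],[0,0,0,0.106,-0.179,0,1],[0,0,0,0,0,-0.2,1],[0,0,0,0,0,-0.15,1],[0,0,0,0,0,-0.025,1],[0,0,0,0,0,-0.02,1],[0,0,0,0,0,-0.02,1],[0,0,0,0,0,-0.02,1],[0,0,0,0,0,-0.02,1],[0,0,0,0,0,-0.02,1],[0,0,0,0,0,-0.02,1]]]}}

```text
time_s: 3.2
ee_pos: [500.6, 25.2, 176.3]
ee_rot: [-180.0, 0.0, -170.7]
force: [-0.0, 0.1, -0.3]
gripper_width: 0.8
gripper_force: 0.0
```

Emit:
{"method": "send_rows", "body": {"targets": [[[0,0,0,0,0,-0.02,1],[0,0,0,0,0,-0.02,1],[0,0,0,0,0,-0.02,1],[0,0,0,0,0,-0.02,1],[0,0,0,0,0,-0.02,1],[0,0,0,0,0,-0.02,1],[0,0,0,0,0,0,1]]]}}

```text
time_s: 3.9
ee_pos: [500.2, 25.1, 151.8]
ee_rot: [180.0, -0.1, -170.7]
force: [-0.6, 0.3, -0.0]
gripper_width: 0.5
gripper_force: 0.1
```

Next I lift straight up, then check the gate and the plate.

Emit:
{"method": "send_rows", "body": {"targets": [[[0,0,0,0,0,0.1,1],[0,0,0,0,0,0.2,1],[0,0,0,0,0,0.2,1],[0,0,0,0,0,0.2,1],[0,0,0,-0.1,-0.2,0.0,1],[0,0,0,-0.1,-0.2,0.0,1],[0,0,0,0,-0.22,0.0,1],[0,0,0,0,-0.22,0.0,1],[0,0,0,0,-0.22,0.0,1],[0,0,0,0,0,0,1]]]}}

```text
time_s: 4.9
ee_pos: [460.2, -191.4, 292.0]
ee_rot: [-179.9, -0.0, -171.0]
force: [0.6, 0.2, 0.3]
gripper_width: 1.0
gripper_force: 0.0
```

```bash
python3 - <<'E'
from h import *
np.set_printoptions(precision=1,suppress=True)
im,d=optics.grab_frame("side")
a=cv2.resize(im[150:320,240:480,::-1],None,fx=2.5,fy=2.5)
i2,d2=optics.grab_frame("top")
b=cv2.resize(i2[60:260,220:460,::-1],None,fx=1.5,fy=1.5)
h=max(a.shape[0],b.shape[0])
cv2.imwrite("pics/chk.png",cv2.resize(a,(440,312)) if 0 else np.hstack([cv2.resize(a,(430,305)),cv2.resize(b,(366,305))]))
for c,dd in(("side",d),("top",d2)):
  for n in("tab_left","tab_right","push_plate"):
    for r in optics.place_of(c,n)[:2]: print(c,n,round(r["conf"],2),np.round(r["at"]),w(c,r["at"],dep(dd,r["at"],1)))
i=optics.camera_info("top");K=np.array(i["camera_matrix"]);R=np.array(i["R"]);t=np.array(i["t"]).ravel()
v,u=np.mgrid[:480,:640];P=(np.stack([(u-K[0,2])/K[0,0]*d2,(v-K[1,2])/K[1,1]*d2,d2],-1)-t)@R
m=(P[...,2]>258)&(P[...,2]<275)&(abs(P[...,0]-675)<35)&(P[...,1]<-75)&(P[...,1]>-120)
q=P[m];print(len(q),cv2.minAreaRect(q[:,:2].astype(np.float32)),q.mean(0))
E
```

```text
side tab_left 0.41 [405. 229.] [673.5 -97.4 246.7]
side tab_right 0.71 [329. 282.] [ 517.6 -117.5  133.3]
side push_plate 0.97 [407. 227.] [676.1 -97.1 251.1]
top tab_left 0.95 [296. 242.] [501.   23.5 181.8]
top tab_right 0.83 [360. 237.] [ 522.2 -117.3  135.9]
top tab_right 0.71 [315. 155.] [682.8 -14.4 213.9]
top push_plate 0.69 [354. 152.] [674.4 -90.8 264.6]
top push_plate 0.44 [298. 242.] [501.7  18.4 180.6]
66 ((676.3687133789062, -94.17620849609375), (40.83250045776367, 6.0674872398376465), 8.486756324768066) [676.  -93.7 265.8]
```

View pics/chk.png

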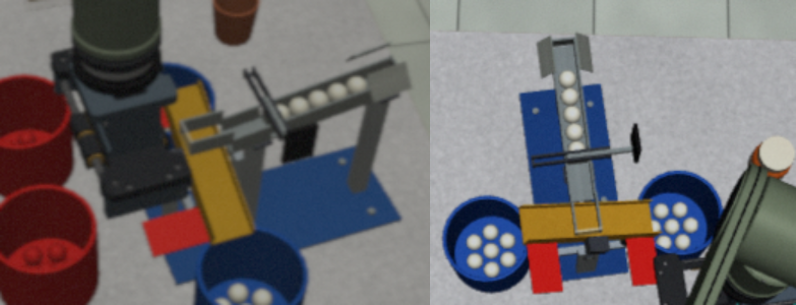

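The crop shows the gate still leaning as it did at the start: left tab up, at (545,265) in the right half. The shutter is shut and the balls are waiting behind it. I'll press again, deeper.

Emit:
{"method": "send_rows", "body": {"targets": [[[0,0,0,0,0.22,0,1],[0,0,0,0,0.22,0,1],[0,0,0,0,0.22,0,1],[0,0,0,0.1,0.2,0,1],[0,0,0,0.1,0.2,0,1],[0,0,0,0,0,-0.2,1],[0,0,0,0,0,-0.2,1],[0,0,0,0,0,-0.1,1],[0,0,0,0,0,-0.02,1],[0,0,0,0,0,-0.02,1],[0,0,0,0,0,-0.02,1],[0,0,0,0,0,-0.02,1]]]}}

```text
time_s: 6.5
ee_pos: [501.4, 25.2, 177.4]
ee_rot: [-180.0, 0.2, -170.7]
force: [0.2, -0.6, -0.6]
gripper_width: 0.6
gripper_force: 0.0
```

Emit:
{"method": "send_rows", "body": {"targets": [[[0,0,0,0,0,-0.02,1],[0,0,0,0,0,-0.02,1],[0,0,0,0,0,-0.02,1],[0,0,0,0,0,-0.02,1],[0,0,0,0,0,-0.02,1],[0,0,0,0,0,0,1]]]}}

```text
time_s: 7.1
ee_pos: [500.2, 25.0, 155.8]
ee_rot: [180.0, -0.1, -170.7]
force: [0.8, -0.8, 0.8]
gripper_width: 0.3
gripper_force: 0.2
```

```bash
python3 - <<'E'
from h import *
im,d=optics.grab_frame("side")
cv2.imwrite("pics/press.png",cv2.resize(im[150:320,240:480,::-1],None,fx=3,fy=3))
s=env.state();print(s["ee_pos"],s["force"])
E
```

```text
[500.33316058  25.01884657 156.09376348] [-0.00272087  0.21805863  0.63988338]
```

View pics/press.png

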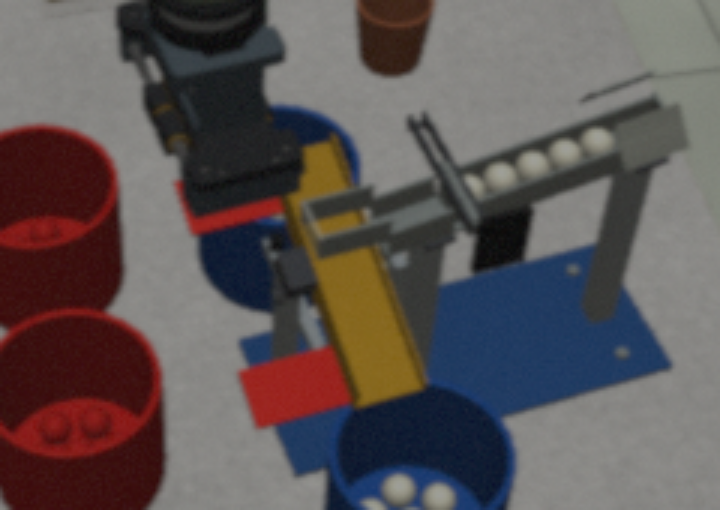

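The gate is now about level, with the left tab under the fingers at (190,210). I'll press on.

Emit:
{"method": "send_rows", "body": {"targets": [[[0,0,0,0,0,-0.02,1],[0,0,0,0,0,-0.02,1],[0,0,0,0,0,-0.02,1],[0,0,0,0,0,-0.02,1],[0,0,0,0,0,0,1],[0,0,0,0,0,0,1],[0,0,0,0,0,0,1]]]}}

```text
time_s: 7.85
ee_pos: [500.6, 25.1, 140.5]
ee_rot: [-180.0, 0.0, -170.7]
force: [-0.7, 0.1, 0.2]
gripper_width: 0.7
gripper_force: 0.1
```

```bash
python3 - <<'E'
from h import *
im,d=optics.grab_frame("side")
cv2.imwrite("pics/press2.png",cv2.resize(im[150:320,240:480,::-1],None,fx=2,fy=2))
for n in("tab_left","tab_right"):
    for r in optics.place_of("side",n)[:1]: print(n,r["conf"],r["at"],w("side",r["at"],dep(d,r["at"],1)))
E
```

```text
tab_right 0.72 [330.6, 277.2] [ 520.36672994 -118.91931618  150.06856723]
```

View pics/press2.png

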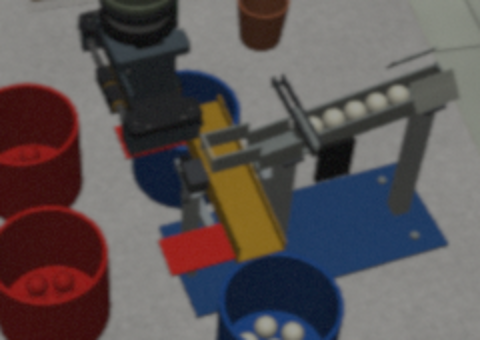

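```bash
python3 - <<'E'
from h import *
np.set_printoptions(precision=1,suppress=True)
im,d=optics.grab_frame("side")
i=optics.camera_info("side");K=np.array(i["camera_matrix"]);R=np.array(i["R"]);t=np.array(i["t"]).ravel()
p=np.array(env.state()["ee_pos"])
for dz in(0,79):
    c=K@(R@(p+[0,0,dz])+t);print("tcp px",c[:2]/c[2],"depth",(R@(p+[0,0,dz])+t)[2])
print("cam",-R.T@t)
v,u=np.mgrid[:480,:640];P=(np.stack([(u-K[0,2])/K[0,0]*d,(v-K[1,2])/K[1,1]*d,d],-1)-t)@R
a=im.astype(int);red=(a[...,0]>110)&(a[...,1]<60)&(P[...,2]>115)&(P[...,2]<210)&(P[...,0]>470)
n,l=cv2.connectedComponents(red.astype(np.uint8))
for k in range(1,n):
    q=P[l==k]
    if len(q)>40: print(len(q),np.median(q,0),q.min(0),q.max(0))
cv2.imwrite("pics/z.png",cv2.resize(im[160:270,270:370,::-1],None,fx=5,fy=5,interpolation=cv2.INTER_CUBIC))
E
```

```text
tcp px [309.5 228.8] depth 1305.3321708155454
tcp px [309.2 204.5] depth 1245.0160055637598
cam [ 367.9 -812.2 1133.9]
610 [ 537.1 -114.8  151.2] [ 501.4 -139.2  144.5] [573.8 -88.7 159. ]
```

View pics/z.png

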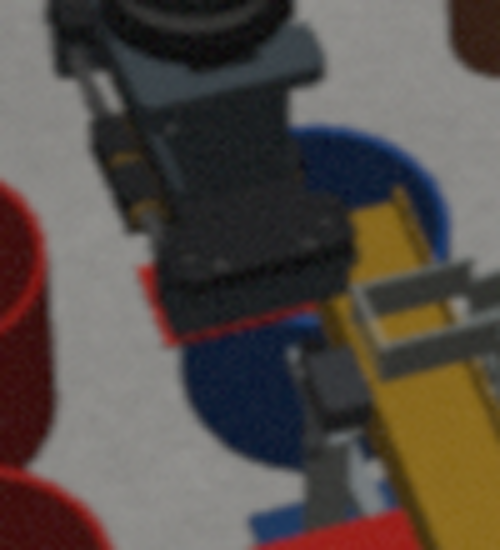

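Crop z shows the gripper body covering the left tab. Only the tab's right edge is visible, from (170,340) to (320,305). I'll measure the tilt of both tabs and compare two moments.

```bash
cat >> h.py <<'E'
def reds():
    im,d=optics.grab_frame("side")
    i=optics.camera_info("side");K=np.array(i["camera_matrix"]);R=np.array(i["R"]);t=np.array(i["t"]).ravel()
    v,u=np.mgrid[:480,:640];P=(np.stack([(u-K[0,2])/K[0,0]*d,(v-K[1,2])/K[1,1]*d,d],-1)-t)@R
    a=im.astype(int);red=(a[...,0]>80)&(a[...,1]<0.45*a[...,0])&(a[...,2]<0.45*a[...,0])&(P[...,2]>115)&(P[...,2]<210)&(P[...,0]>470)
    n,l=cv2.connectedComponents(red.astype(np.uint8))
    for k in range(1,n):
        q=P[l==k]
        if len(q)>12:
            q=q[abs(q[:,2]-np.median(q[:,2]))<15]
            s=np.linalg.lstsq(np.c_[(q-q.mean(0))[:,:2],np.ones(len(q))],q[:,2],rcond=None)[0]
            print(len(q),"mean",q.mean(0).round(1),"min",q.min(0).round(1),"max",q.max(0).round(1),"slope",s[:2].round(2))
    print(env.state()["time_s"],env.state()["ee_pos"].__repr__() if 0 else np.round(env.state()["ee_pos"],1),np.round(env.state()["force"],1))
E
python3 -c "
from h import *
reds()"
```

```text
16 mean [481.2  31.6 172.2] min [478.8  15.1 167.5] max [483.4  45.7 181.5] slope [-2.75 -0.46]
614 mean [ 537.1 -114.9  151.2] min [ 500.9 -139.5  144.1] max [573.4 -87.4 157.6] slope [-0.02  0.1 ]
8.1 [500.6  25.1 140.5] [ 0.4 -0.7  0.5]
```

Emit:
{"method": "send_rows", "body": {"targets": [[[0,0,0,0,0,0,1],[0,0,0,0,0,0,1],[0,0,0,0,0,0,1]]]}}

```text
time_s: 8.4
ee_pos: [500.6, 25.2, 140.4]
ee_rot: [180.0, 0.0, -170.7]
force: [-0.1, -0.8, 1.0]
gripper_width: 0.4
gripper_force: 0.1
```

```bash
python3 -c "
from h import *
reds()"
```

```text
16 mean [481.2  31.5 172.3] min [478.3  14.4 166.5] max [483.2  47.3 179.4] slope [-1.5  -0.29]
613 mean [ 537.4 -114.8  151.2] min [ 501.3 -141.1  143.7] max [574.6 -89.4 159. ] slope [-0.01  0.11]
8.45 [500.6  25.2 140.4] [-0.3 -0.4  0.4]
```

```bash
python3 - <<'E'
from h import *
np.set_printoptions(precision=1,suppress=True)
im,d=optics.grab_frame("side")
for px in((306,223),(318,221),(330,217),(306,216),(320,213),(330,210),(315,195),(306,230),(312,229)):
    print(px,im[px[1],px[0]],w("side",px,dep(d,px,0)))
im,d=optics.grab_frame("wrist");cv2.imwrite("pics/w.png",im[...,::-1])
E
```

```text
(306, 223) [27 30 32] [480.4 -59.9 260.3]
(318, 221) [27 28 30] [505.1 -55.3 256.2]
(330, 217) [26 30 33] [529.5 -53.9 261.9]
(306, 216) [27 25 27] [479.2 -69.6 291.9]
(320, 213) [28 27 31] [507.2 -65.  290.1]
(330, 210) [28 30 29] [528.6 -56.  284.9]
(315, 195) [28 30 33] [504.  -27.3 301.8]
(306, 230) [66 69 76] [505.1 107.1  40.6]
(312, 229) [11 23 46] [515.   77.8  76.1]
```

View pics/w.png

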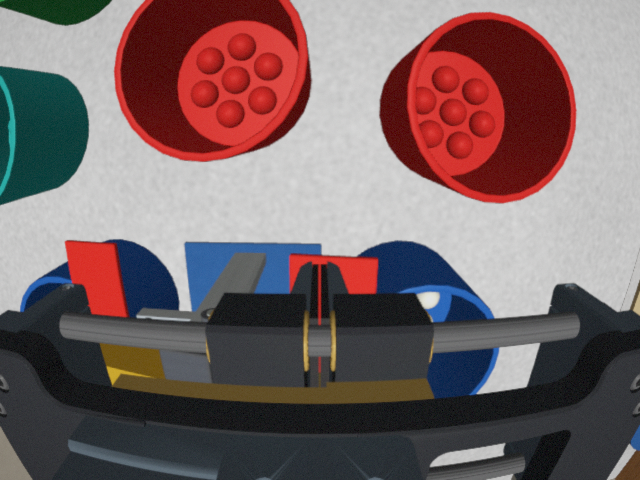

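The wrist picture shows the shut fingers on the left tab at (318,265). The side depths put the body's underside near z 250 instead of 219, so the tips sit about 28 mm higher than reported. I'll keep pressing with that correction.

Emit:
{"method": "send_rows", "body": {"targets": [[[0,0,0,0,0,-0.02,1],[0,0,0,0,0,-0.02,1],[0,0,0,0,0,-0.02,1],[0,0,0,0,0,-0.02,1],[0,0,0,0,0,-0.02,1],[0,0,0,0,0,0,1],[0,0,0,0,0,0,1],[0,0,0,0,0,0,1]]]}}

```text
time_s: 9.35
ee_pos: [500.7, 25.1, 120.6]
ee_rot: [180.0, 0.0, -170.7]
force: [-0.3, 0.4, 1.0]
gripper_width: 0.2
gripper_force: 0.0
```

```bash
python3 -c "
from h import *
reds()"
```

```text
21 mean [481.7  32.1 138.3] min [477.6  11.6 128.9] max [485.3  50.1 150.7] slope [-0.31 -0.5 ]
436 mean [ 535.6 -105.   184. ] min [ 499.2 -129.2  171.3] max [570.3 -76.8 194.9] slope [ 0.05 -0.33]
9.4 [500.7  25.1 120.6] [-0.2 -0.1 -0. ]
```

The gate has rocked over: the right tab is now at 184 mm, the left one is low, and the shutter is untouched. Next is the plate.

Emit:
{"method": "send_rows", "body": {"targets": [[[0,0,0,0,0,0.15,1],[0,0,0,0,0,0.2,1],[0,0,0,0,0,0.2,1],[0,0,0,0,0,0.21,1],[0,0,0,0,-0.2,0,1],[0,0,0,0,-0.2,0,1],[0,0,0,0,-0.2,0,1],[0,0,0,0,-0.2,0,1],[0,0,0,0.227,0,0,1],[0,0,0,0.227,0,0,1],[0,0,0,0.227,0,0,1],[0,0,0,0.227,0,0,1]]]}}

```text
time_s: 10.6
ee_pos: [683.7, -135.1, 272.6]
ee_rot: [-180.0, 0.0, -170.7]
force: [-0.1, -0.0, 0.9]
gripper_width: 0.3
gripper_force: 0.0
```

Emit:
{"method": "send_rows", "body": {"targets": [[[0,0,0,0,0,-0.18,1],[0,0,0,0,0,-0.18,1],[0,0,0,0,0,0,1]]]}}

```text
time_s: 10.9
ee_pos: [679.1, -134.1, 194.0]
ee_rot: [179.7, -0.7, -170.7]
force: [-0.4, -0.4, -0.4]
gripper_width: 0.4
gripper_force: 0.0
```

```bash
python3 - <<'E'
from h import *
reds()
im,d=optics.grab_frame("side")
cv2.imwrite("pics/plate.png",cv2.resize(im[120:320,260:500,::-1],None,fx=3,fy=3))
E
```

```text
327 mean [513.8  35.1 137. ] min [478.1  10.8 125.3] max [550.   62.4 146.8] slope [ 0.05 -0.32]
437 mean [ 535.9 -104.9  183.9] min [ 499.7 -129.2  172.8] max [571.1 -79.2 193.4] slope [ 0.05 -0.33]
10.95 [ 680.7 -134.5  197.8] [ 0.3 -0.5 -0.1]
```

View pics/plate.png

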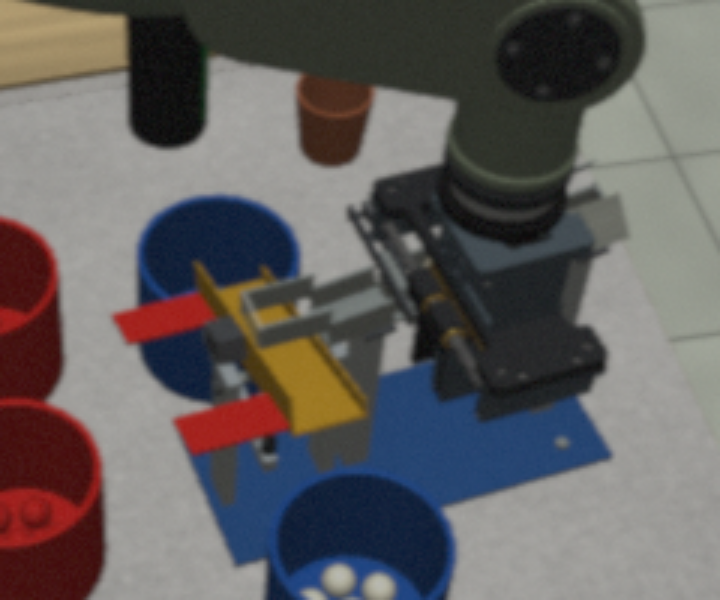

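The picture shows the gate tilted to the left, with the left tab low at (165,315) and the right tab high at (230,420). The fingers stand to the right of the push plate. Now I push gently.

Emit:
{"method": "send_rows", "body": {"targets": [[[0,0,0,-0.0037,0.0247,0,1],[0,0,0,-0.0037,0.0247,0,1],[0,0,0,-0.0037,0.0247,0,1],[0,0,0,-0.0037,0.0247,0,1],[0,0,0,-0.0037,0.0247,0,1],[0,0,0,-0.0037,0.0247,0,1],[0,0,0,-0.0037,0.0247,0,1],[0,0,0,-0.0037,0.0247,0,1],[0,0,0,-0.0037,0.0247,0,1],[0,0,0,-0.0037,0.0247,0,1],[0,0,0,-0.0037,0.0247,0,1],[0,0,0,0,0,0,1]]]}}

```text
time_s: 12.2
ee_pos: [673.8, -79.5, 200.3]
ee_rot: [179.9, -0.0, -170.6]
force: [-0.5, -0.6, -0.4]
gripper_width: 0.7
gripper_force: 0.0
```

```bash
cat > pl.py <<'E'
from h import *
for c in("top","side"):
    im,d=optics.grab_frame(c)
    i=optics.camera_info(c);K=np.array(i["camera_matrix"]);R=np.array(i["R"]);t=np.array(i["t"]).ravel()
    v,u=np.mgrid[:480,:640];P=(np.stack([(u-K[0,2])/K[0,0]*d,(v-K[1,2])/K[1,1]*d,d],-1)-t)@R
    a=im.astype(int);yaw=np.radians(8.4);A=np.array([[np.cos(yaw),np.sin(yaw)],[-np.sin(yaw),np.cos(yaw)]])
    F=(P[...,:2]-[594,-33.5])@A.T
    m=(a.min(-1)>120)&(abs(F[...,1])<16)&(F[...,0]>20)&(F[...,0]<230)&(P[...,2]>185)&(P[...,2]<250)
    print(c,"white in chute",m.sum())
    m=(abs(F[...,0]-75)<9)&(F[...,1]>15)&(P[...,2]>205)&(P[...,2]<245)&(F[...,1]<150)
    print("bar left end",np.round(np.percentile(F[m][:,1],[50,95,100]),1) if m.any() else None)
    for n in("ball0","push_plate"):
        for r in optics.place_of(c,n)[:6]: print(n,round(r["conf"],2),w(c,r["at"],dep(d,r["at"],1)).round())
E
python3 pl.py
```

```text
top white in chute 198
bar left end [44.6 68.6 70.8]
ball0 0.38 [758.  -3. 224.]
side white in chute 107
bar left end [45.1 70.2 71.8]
ball0 0.57 [656. -26. 207.]
ball0 0.43 [629. -27. 201.]
push_plate 0.61 [659. -96. 279.]
push_plate 0.53 [594. -27.   6.]
```

Emit:
{"method": "send_rows", "body": {"targets": [[[0,0,0,-0.0015,0.01,0,1],[0,0,0,-0.0015,0.01,0,1],[0,0,0,0,0,0,1],[0,0,0,0,0,0,1],[0,0,0,0,0,0,1],[0,0,0,0,0,0,1]]]}}

```text
time_s: 13.1
ee_pos: [673.4, -76.5, 200.4]
ee_rot: [180.0, 0.0, -170.7]
force: [-0.2, 0.4, 0.1]
gripper_width: 0.4
gripper_force: 0.2
```

```bash
python3 pl.py; python3 - <<'E'
from h import *
i1,_=optics.grab_frame("side");i2,_=optics.grab_frame("top")
cv2.imwrite("pics/p2.png",np.hstack([cv2.resize(i1[150:300,290:450,::-1],(427,400)),cv2.resize(i2[70:220,260:400,::-1],(373,400))]))
E
```

```text
top white in chute 150
bar left end [47.2 68.6 70.8]
ball0 0.65 [559.  52. 155.]
ball0 0.59 [536. 129.  38.]
ball0 0.56 [554. 123.  74.]
ball0 0.53 [591.  43. 156.]
ball0 0.41 [574. 123.  54.]
push_plate 0.15 [449. -14. 661.]
side white in chute 0
bar left end [42.7 69.8 73.8]
ball0 0.73 [ 647. -123.  325.]
ball0 0.49 [544. 118.  70.]
ball0 0.47 [ 590. -229.  115.]
ball0 0.4 [551.  45. 158.]
push_plate 0.44 [ 648. -128.  325.]
```

View pics/p2.png

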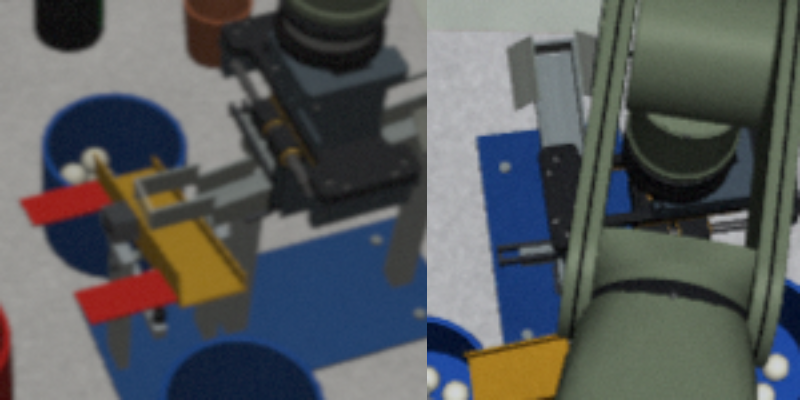

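The balls have run down: the chute is empty at the top right, and balls show in the left jar at (85,165). I back off and count.

Emit:
{"method": "send_rows", "body": {"targets": [[[0,0,0,0.01,-0.07,0,1],[0,0,0,0.02,-0.15,0,1],[0,0,0,0,0,0.2,1],[0,0,0,0,0,0.2,1],[0,0,0,0,-0.22,0,1],[0,0,0,0,-0.22,0,1],[0,0,0,0,-0.22,0,1],[0,0,0,-0.2,-0.1,0,1],[0,0,0,-0.2,0,0,1],[0,0,0,-0.2,0,0,1],[0,0,0,-0.2,0,0,1],[0,0,0,0,0,0,1]]]}}

```text
time_s: 14.7
ee_pos: [514.5, -273.2, 281.4]
ee_rot: [180.0, -0.1, -170.8]
force: [0.2, -0.6, 0.7]
gripper_width: 0.6
gripper_force: 0.0
```

```bash
python3 pl.py; python3 - <<'E'
from h import *
reds()
i1,_=optics.grab_frame("side");i2,_=optics.grab_frame("top")
cv2.imwrite("pics/fin.png",np.hstack([cv2.resize(i1[150:300,290:450,::-1],(427,400)),cv2.resize(i2[70:260,220:400,::-1],(373,400))]))
E
```

```text
top white in chute 337
bar left end [40.2 68.3 70.8]
ball0 0.59 [580. 118.  49.]
ball0 0.44 [547. 150.  48.]
ball0 0.42 [565. 155.  57.]
push_plate 0.84 [752. -83.   5.]
side white in chute 0
bar left end [30.6 51.6 57.7]
ball0 0.51 [543.  68. 151.]
push_plate 0.85 [667. -64. 251.]
131 mean [493.9  32.7 136.9] min [477.6  12.2 125.5] max [507.2  58.  145.1] slope [ 0.03 -0.34]
59 mean [ 506.  -109.1  183.9] min [ 499.8 -128.   176.1] max [511.3 -90.6 192.4] slope [ 0.08 -0.3 ]
15.05 [ 520.5 -272.7  279.9] [-0.1  0.7  0.2]
```

View pics/fin.png

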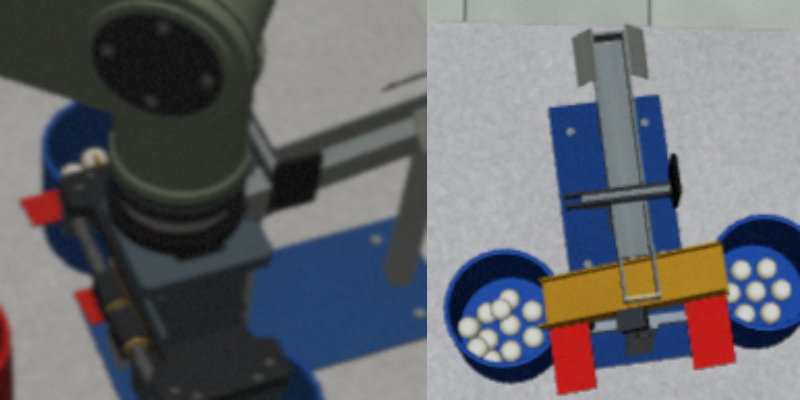

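The chute and trough are empty. The left jar holds the new balls on its first layer at (500,330), and the gate still leans left.

```bash
python3 -c "
from workcell import env
print(env.job_done())"
```

```text
the job is handed in; nothing more can be done
None
```

I rocked the gate over with the shutter still shut, then opened the shutter, and the balls ran into the left jar; the job is handed in, with chute and trough empty, though I didn't count all five balls in the jar.

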